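Load the sample tubes into the block in reverse order

ROBOT

A 7-joint arm with a two-finger parallel gripper is mounted at the origin on the work surface. World frame = base frame: x ahead of the robot, y to its left, z up, the work surface at z = 0. Lengths are in m, angles in rad, forces in N, time in s.
With the tool pointing down it reaches from about 0.4 to 0.85 m from the base axis. Payload 10.4 kg.
Tool frame: the origin (TCP) lies at the very end of the fingers, on their centre line; the grasp point (between the pads) lies 19 mm behind it; z points along the fingers, y is the line along which they close (so a half turn about z gives the same grasp; the last joint's range is limited). The gripper opens to 85 mm and grips with 20 to 120 N. Pads are 22 mm wide; open, the fingers measure 114 mm over their backs; the gripper's body (76 mm by 85 mm) begins 54 mm behind the grasp point. The pads swing forward as they close: fully open they stand 13 mm farther back than shut.
Start: joints at [-1.273, 0.332, -0.065, 1.46, 0.022, 1.35, -0.088], TCP at [0.197, 0.593, 0.231] pointing down, gripper open.
Joint ranges: [-2.6, 2.6], [-0.5, 2.12], [-1.47, 1.34], [0.16, 2.42], [-1.27, 4.41], [0.06, 2.06], [-2.6, 2.6]. Speed limits (rad/s): [2.22, 2.22, 2.79, 2.79, 3.14, 3.14, 3.14].

INTERFACE

Orientations are given as a unit quaternion [x, y, z, w].
In Python, from station import env gives the robot as it stands. The module is installed in compiled form; this text tells all that it offers.
- The arm moves only by the shell command python3 -m jog 'ROWS' [OPENING] [FORCE]. ROWS is JSON, a list of rows, each a list of 6 numbers: the shift along the tool's x, y, z as a fraction of full scale, then the turn, a rotation vector about the tool's x, y, z as a fraction of full scale. In form: [[dx, dy, dz, rx, ry, rz], ...]. A call has 1 to 5 rows; each row shifts and turns the commanded pose from where the row before left it, along the tool's axes as they then stand; what a row does not reach is not made up. Full scale, the value 1, is 0.1 m for a shift and 180 degrees for a turn. A row lasts 1/10 s, in which the tool goes at most 50 mm and 8.59 degrees, less where a joint would pass 70% of its speed; a pose out of reach is approached as far as the arm can. A call with a number of a shift or a turn outside -1 to 1 is refused whole. A call with a gripper value outside its range is refused whole. OPENING is the gripper's target within -1 to 1 (fully open at 1, half-way at 0, shut at -1), set as the call begins (- or left out, the last holds). The fingers move at their own pace and stop on an object; FORCE is the grip in N (left out, the last holds). Time passes only in rows, so rows that do not move let the fingers close. It gives the time, the measured TCP pose, the force, the opening and the grip force at its end, in the units of the state.
- env.get_obs(): the state, without advancing time (a new reading comes with each control period).
- env.camera(name): name is "side" or "top" or "wrist"; returns a dict with "img" (384x512x3 uint8, blue, green, red), "fx", "fy", "cx", "cy" (pixels), "eye" and "attitude" of the camera in the world; the wrist camera has in their place "tool_from_camera" (4x4, takes a point from camera to tool coordinates, whose origin is the TCP and whose axes are the flange's). Camera axes: x right, y up, looking along -z (the intrinsics and any distortion apply to the point x, -y, -z); pixel columns grow to the right and rows downward; lengths in m; the calibration is good to about 2 mm. A picture is of the moment at which its call begins: read the wrist's pose just before it. There is no depth.
- env.sign_off(): hands the job in; it is judged then, once.
The state is a dict: "clock": time; "joint_pos": joint angles; "qvel": joint speeds; "joint_torque": joint torques, N m; "ee_pos": TCP position; "eef_rot": TCP orientation; "wrist_force": force on the tool from outside, world axes, zero at the start; "wrist_torque": the same for the moment, N m; "finger_gap": finger opening in m; "grip_force": force on a finger pad.
Only numpy, scipy, OpenCV 4.12 (cv2) and the standard library are available. Lean on these libraries where they do the work, as an engineer would, in place of code of your own. Each camera call takes 0.05 s, during which the arm holds its last target. There are 200 camera calls.

TASK

Move the four capped tubes one at a time from the green grid rack to the aluminium block so that their row ends up reversed: begin with the tube next to the grid rack's handle and put it in the block's well farthest from the block's handle, then carry on tube by tube along the rack and well by well along the block, until the last tube stands in the well next to the block's handle. Lower each tube upright and all the way down into its well before letting go, without dropping or toppling any, and leave the other things on the bench where they are.

Things in the scene. Friction and masses are not known exactly. Their poses are not given: they have to be found in the camera images.
- tube_a_centre (a point): Centre, half-way up, of the longest of four white capped tubes: 110 mm long, so top and foot are 55 mm above and below this point. Blue cap, plain flat-topped, 31 mm wide, the top 20 mm of the tube; grip here. Body 28 mm wide, rounded foot. z runs up the tube; 35 to 65 g. Starts upright in any cell of the grid rack.
- tube_b_centre (a point): Centre, half-way up, of the second longest of four white capped tubes: 101 mm long, so top and foot are 50.5 mm above and below this point. Blue cap, domed, 31 mm wide, the top 20 mm of the tube (full width only 7 mm below the top); grip here. Body 28 mm wide, rounded foot. z runs up the tube; 35 to 65 g. Starts upright in any cell of the grid rack.
- tube_c_centre (a point): Centre, half-way up, of the second shortest of four white capped tubes: 92 mm long, so top and foot are 46 mm above and below this point. Blue cap, stepped, with a 14 mm button on top, 31 mm wide, the top 20 mm of the tube (full width from 6 mm below the top); grip here. Body 28 mm wide, rounded foot. z runs up the tube; 35 to 65 g. Starts upright in any cell of the grid rack.
- tube_d_centre (a point): Centre, half-way up, of the shortest of four white capped tubes: 84 mm long, so top and foot are 42 mm above and below this point. Blue cap, flat-topped with a round dish sunk in it, 31 mm wide, the top 20 mm of the tube; grip here. Body 28 mm wide, rounded foot. z runs up the tube; 35 to 65 g. Starts upright in any cell of the grid rack.
- grid_rack: Green plastic grid rack, fixed, holding the tubes at the start. 220 x 64 x 44 mm high; origin under its centre, on the bench; x points along the row to the end with the steel loop handle (134 mm out, no higher than the rack). Four cells 33 mm wide on y = 0 at x = +78 (by the handle), +26, -26, -78 mm; floor 6 mm above the bench. Stands left or right, turned any way.
- block: Aluminium block, fixed, empty. 220 x 64 x 46 mm high; origin under its centre, on the bench; x points along the row to the end with the steel loop handle (134 mm out, no higher). Four square wells on y = 0 at x = -78, -26, +26, +78 (by the handle) mm, 46 mm wide at the top, 31 mm below 30 mm height; floor 6 mm above the bench, as in the rack. Stands left or right, turned any way.
Mind the look-alikes: they are no part of the job. What is shaped like the part that bears tube_d_centre but brown or red is not meant.

How it is judged:
By the outcome, as a careful person would: the job done as asked, in the order asked, and still so for the second after the job is handed in, with the robot touching nothing.
It also fails if it takes over 109 s, if anything falls off the work surface, if the arm or the gripper's body presses on something with over 40 N, if the wrist force passes 120 N, or if a joint passes its speed limit or range.

## Working session

There is one attempt and no reset: what is moved stays moved. The work goes in short steps, Python scripts to look and compute and a shell command to move; the robot and the scene stay as the last step left them, time stands still between calls to the robot, and variables do not carry over. Pictures are saved under pics/ and viewed, at most 14 in all, crops included, and the job is handed in when it is done.

```bash
mkdir -p pics; cat > h.py <<'E'
import numpy as np, cv2, json
from scipy.spatial.transform import Rotation as R
from station import env
def cam(n):
    o=env.get_obs(); c=env.camera(n); c['obs']=o; return c
E
python3 - <<'E'
from h import *
o=env.get_obs(); print({k:np.round(v,3).tolist() for k,v in o.items()})
for n in ['top','side']:
    c=cam(n); cv2.imwrite(f'pics/{n}0.png',c['img']); print(n,{k:(np.round(v,4).tolist() if not isinstance(v,str) else v) for k,v in c.items() if k not in('img','obs')})
E
```

```text
{'clock': 0.0, 'joint_pos': [-1.273, 0.333, -0.065, 1.461, 0.022, 1.35, -0.089], 'qvel': [0.0, -0.002, -0.001, 0.0, -0.0, -0.001, -0.0], 'joint_torque': [-0.0, -62.544, 0.049, -39.161, 0.016, 0.01, 0.0], 'ee_pos': [0.197, 0.593, 0.231], 'eef_rot': [0.16, 0.987, -0.001, -0.0], 'wrist_force': [-0.024, 0.554, 0.617], 'wrist_torque': [-0.012, 0.037, -0.015], 'grip_force': 0.0, 'finger_gap': 0.085}
top {'fx': 490.941, 'fy': 490.941, 'cx': 257.9634, 'cy': 194.3441, 'eye': [0.485, -0.0106, 1.0709], 'attitude': [0.0214, -0.0164, -0.7039, 0.7098]}
side {'fx': 379.9305, 'fy': 379.9305, 'cx': 257.6507, 'cy': 191.8708, 'eye': [0.5024, -0.5498, 0.5439], 'attitude': [0.4171, -0.0163, -0.0401, 0.9078]}
```

View pics/top0.png

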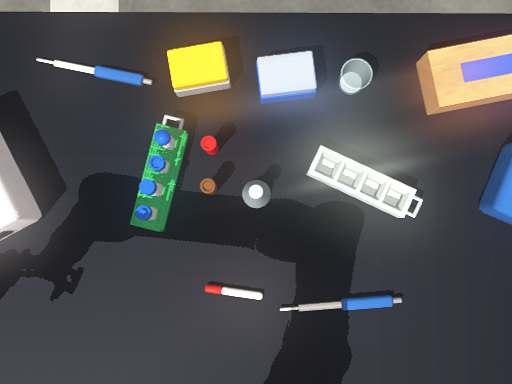

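View pics/side0.png

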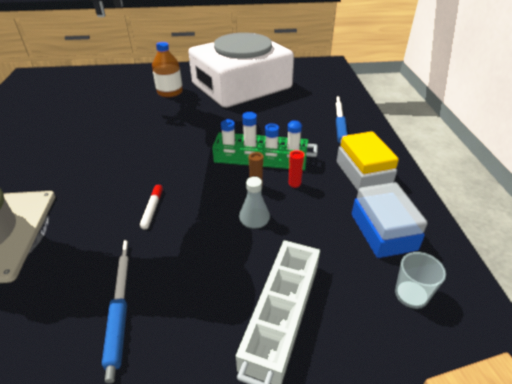

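Top: green rack with handle at (172,122) and blue caps at (163,138), (157,163), (148,187), (144,213). The brown (208,185) and red (209,144) look-alikes stand off to the right. The block's handle is at (413,205) and its wells run from (328,163) to (395,197). Side: the caps from the handle are at (294,127), (272,131), (249,119) and (228,126).

```bash
cat >> h.py <<'E'
def rays(c,px):
    px=np.atleast_2d(np.asarray(px,float))
    d=np.c_[(px[:,0]-c['cx'])/c['fx'],-(px[:,1]-c['cy'])/c['fy'],-np.ones(len(px))]
    if 'eye' in c: return np.array(c['eye']),R.from_quat(c['attitude']).apply(d)
    T=np.array(c['tool_from_camera']); r=R.from_quat(c['obs']['eef_rot'])
    return r.apply(T[:3,3])+c['obs']['ee_pos'], r.apply(d@T[:3,:3].T)
def onz(c,px,z):
    e,d=rays(c,px); return e+d*((z-e[2])/d[:,2])[:,None]
def tri(vs):
    A=np.zeros((3,3));b=np.zeros(3);L=[]
    for c,p in vs:
        e,d=rays(c,p); d=d[0]/np.linalg.norm(d[0]); P=np.eye(3)-np.outer(d,d); A+=P;b+=P@e;L.append((P,e))
    x=np.linalg.solve(A,b); return x,max(np.linalg.norm(P@(x-e)) for P,e in L)
def blobs(img,lo,hi,amin=20):
    m=cv2.inRange(cv2.cvtColor(img,cv2.COLOR_BGR2HSV),lo,hi)
    n,l,s,ce=cv2.connectedComponentsWithStats(m)
    return m,[(s[i].tolist(),ce[i].round(1).tolist()) for i in range(1,n) if s[i,4]>=amin]
E
python3 - <<'E'
from h import *
t=cam('top');s=cam('side')
for c,n in((t,'top'),(s,'side')):
    m,b=blobs(c['img'],(100,120,60),(125,255,255)); print(n,b)
    m,b=blobs(c['img'],(45,80,30),(85,255,255),200); print(' green',b)
# block outline in top
im=t['img']; m=cv2.inRange(im[140:225,295:430],(120,120,120),(255,255,255)); 
n,l,st,ce=cv2.connectedComponentsWithStats(m); i=1+st[1:,4].argmax(); print(st[i])
k=[cv2.resize(im[105:240,120:270],None,fx=4,fy=4,interpolation=2)[:, :],cv2.resize(s['img'][100:195,200:330],None,fx=4,fy=4,interpolation=2)]
cv2.imwrite('pics/c_top.png',k[0]);cv2.imwrite('pics/c_side.png',k[1])
E
```

```text
top [([488, 54, 24, 22, 293], [503.4, 64.4]), ([256, 61, 61, 42, 359], [283.4, 94.5]), ([94, 66, 49, 20, 569], [118.0, 75.3]), ([154, 130, 16, 15, 189], [161.9, 136.9]), ([479, 143, 33, 82, 1711], [499.3, 188.2]), ([149, 155, 16, 16, 203], [156.7, 162.7]), ([138, 179, 19, 16, 226], [146.9, 186.6]), ([135, 205, 17, 16, 204], [143.0, 212.3]), ([341, 295, 53, 16, 633], [366.7, 302.2])]
 green [([130, 123, 59, 109, 2500], [161.3, 178.8])]
side [([157, 42, 11, 9, 86], [162.0, 46.1]), ([241, 111, 17, 15, 213], [248.9, 117.9]), ([335, 116, 13, 27, 237], [340.4, 127.1]), ([220, 118, 15, 13, 158], [227.4, 124.3]), ([287, 119, 16, 14, 179], [294.3, 125.8]), ([264, 122, 16, 16, 203], [271.4, 129.3]), ([351, 197, 74, 62, 1503], [382.9, 235.8]), ([101, 299, 26, 71, 1298], [113.9, 333.6])]
 green [([211, 131, 80, 39, 1658], [250.1, 151.7])]
[  11    2  117   76 4652]
```

View pics/c_top.png

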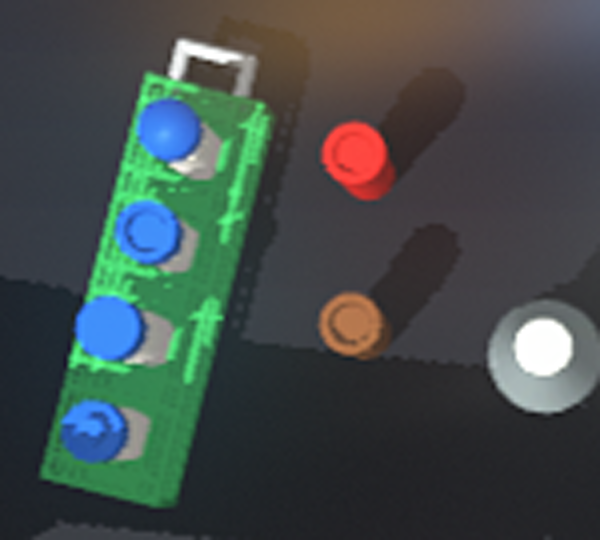

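View pics/c_side.png

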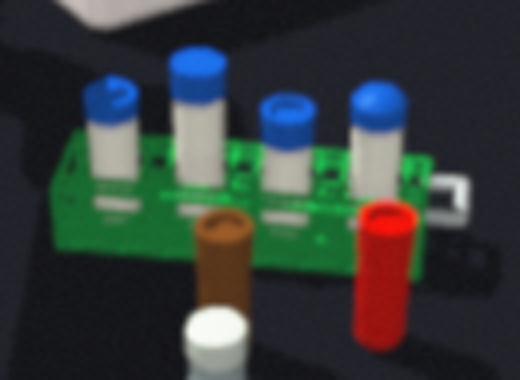

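From the handle: domed B, dished D, flat A, button C. The candidates for "D-like" are blue (157,163), red (209,144) and brown (208,185) in the top view, so the blue one is D. Next come the triangulated estimates and a wrist view.

```bash
python3 - <<'E'
from h import *
t=cam('top');s=cam('side')
T=dict(B=(161.9,136.9),D=(156.7,162.7),A=(146.9,186.6),C=(143,212.3))
S=dict(B=(294.3,125.8),D=(271.4,129.3),A=(248.9,117.9),C=(227.4,124.3))
P={}
for k in T: P[k],e=tri([(t,T[k]),(s,S[k])]); print(k,P[k].round(4),round(e,4))
# block: handle end/far in top & side wells
im=t['img']; m=cv2.inRange(im,(120,120,120),(255,255,255)); m[:140]=0;m[225:]=0;m[:,:295]=0;m[:,430:]=0
cs,_=cv2.findContours(m,0,2); c=max(cs,key=cv2.contourArea); print(onz(t,cv2.boxPoints(cv2.minAreaRect(c)),.046).round(3))
print('wells approx',onz(t,[(328,163),(349,175),(372,185),(395,197)],.046).round(3))
w=cam('wrist'); cv2.imwrite('pics/w0.png',w['img']); print(w['fx'],w['cx'],w['cy'],np.round(w['tool_from_camera'],3))
r=R.from_quat(w['obs']['eef_rot']).as_matrix(); print(r.round(2))
E
```

```text
B [0.6494 0.1899 0.0971] 0.0013
D [0.599  0.2022 0.0833] 0.0014
A [0.5485 0.2152 0.1082] 0.0015
C [0.4985 0.2268 0.0874] 0.0012
[[ 0.571 -0.098  0.046]
 [ 0.682 -0.142  0.046]
 [ 0.59  -0.371  0.046]
 [ 0.481 -0.326  0.046]]
wells approx [[ 0.607 -0.149  0.046]
 [ 0.582 -0.193  0.046]
 [ 0.561 -0.241  0.046]
 [ 0.537 -0.289  0.046]]
315.5237586746651 261.084723726555 189.39520195056556 [[ 0.     0.952  0.305  0.078]
 [ 1.    -0.    -0.001 -0.   ]
 [-0.001  0.305 -0.952 -0.143]
 [ 0.     0.     0.     1.   ]]
[[-0.95  0.32 -0.  ]
 [ 0.32  0.95 -0.  ]
 [ 0.   -0.   -1.  ]]
```

View pics/w0.png

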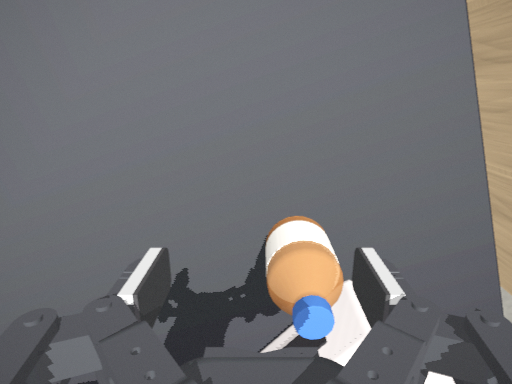

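The wrist view shows a brown bottle (313,318) under the gripper, so I lift first and then go above the rack.

```bash
python3 -m jog '[[0,0,-0.3,0,0,-0.013],[0,0,-0.3,0,0,-0.013]]' 1 40
python3 -m jog '[[-0.36,-0.19,0,0,0,0],[-0.36,-0.19,0,0,0,0],[-0.36,-0.19,0,0,0,0],[-0.36,-0.19,0,0,0,0],[-0.36,-0.19,0,0,0,0]]'
python3 -m jog '[[-0.36,-0.19,0,0,0,0],[-0.36,-0.19,0,0,0,0],[-0.36,-0.19,0,0,0,0],[-0.36,-0.19,0,0,0,0],[-0.36,-0.19,0,0,0,0]]'
python3 -m jog '[[-0.36,-0.19,0,0,0,0],[-0.36,-0.19,0,0,0,0],[-0.36,-0.19,0,0,0,0],[0,0,0,0,0,0],[0,0,0,0,0,0]]'
python3 - <<'E'
from h import *
w=cam('wrist'); cv2.imwrite('pics/w1.png',w['img']); np.savez('w1.npz',**{k:w[k] for k in w if k!='obs'},ee=w['obs']['ee_pos'],q=w['obs']['eef_rot'])
print(w['obs']['ee_pos'],w['obs']['joint_pos'],blobs(w['img'],(100,120,60),(125,255,255))[1])
E
```

```text
clock: 0.55
ee_pos: [0.1969, 0.5926, 0.2913]
eef_rot: [0.118, 0.993, -0.001, -0.0]
wrist_force: [0.7, 1.4, 1.1]
finger_gap: 0.0856
grip_force: 0.0
clock: 1.05
ee_pos: [0.3505, 0.4569, 0.2915]
eef_rot: [0.119, 0.993, 0.0, 0.0]
wrist_force: [0.8, 1.2, 0.6]
finger_gap: 0.0851
grip_force: 0.0
clock: 1.55
ee_pos: [0.5029, 0.322, 0.2915]
eef_rot: [0.119, 0.993, 0.0, 0.0]
wrist_force: [0.9, 0.1, 0.4]
finger_gap: 0.0858
grip_force: 0.0
clock: 2.05
ee_pos: [0.5938, 0.2414, 0.2909]
eef_rot: [0.12, 0.993, -0.0, -0.0]
wrist_force: [-1.0, 0.3, -0.2]
finger_gap: 0.0856
grip_force: 0.0
[0.59377483 0.24136504 0.29093777] [-0.63875238  0.34658115  0.24457292  1.33221062 -0.08264516  1.47315453
  0.92951889] [([212, 62, 30, 32, 757], [226.5, 77.3]), ([211, 115, 32, 33, 783], [226.4, 131.0]), ([217, 159, 28, 30, 644], [230.5, 173.5]), ([217, 206, 28, 28, 589], [231.1, 219.7]), ([299, 260, 55, 20, 927], [325.8, 269.5]), ([57, 282, 59, 35, 659], [82.8, 299.2])]
```

View pics/w1.png

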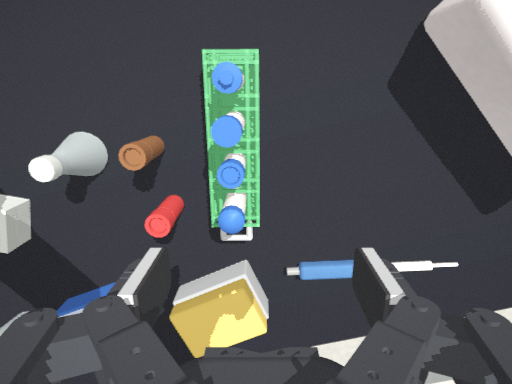

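The wrist view shows the rack almost aligned with the image columns. Caps C (227,77), A (226,131), D (231,174) and B (231,220) are clear, with the handle below B.

```bash
python3 - <<'E'
from h import *
t=cam('top');s=cam('side')
z=np.load('w1.npz'); w={k:z[k] for k in z.files}; w['obs']=dict(ee_pos=z['ee'],eef_rot=z['q'])
T=dict(B=(161.9,136.9),D=(156.7,162.7),A=(146.9,186.6),C=(143,212.3))
S=dict(B=(294.3,125.8),D=(271.4,129.3),A=(248.9,117.9),C=(227.4,124.3))
W=dict(B=(231.1,219.7),D=(230.5,173.5),A=(226.4,131.),C=(226.5,77.3))
ht=dict(B=.102,D=.085,A=.111,C=.092)
for k in T:
    print(k,*[x for v in ([(t,T[k]),(s,S[k]),(w,W[k])],[(t,T[k]),(w,W[k])]) for x in (tri(v)[0].round(4),round(tri(v)[1],4))],'top',onz(t,T[k],ht[k]).round(4)[0,:2],'wr',onz(w,W[k],ht[k]).round(4)[0,:2])
E
```

```text
B [0.6499 0.1909 0.0964] 0.0017 [0.6516 0.1907 0.0932] 0.0003 top [0.6499 0.1888] wr [0.6485 0.1926]
D [0.5995 0.203  0.0827] 0.0018 [0.6009 0.203  0.0799] 0.0001 top [0.6002 0.2018] wr [0.5998 0.2038]
A [0.549  0.2154 0.1082] 0.002 [0.5501 0.2154 0.1075] 0.0 top [0.5498 0.2146] wr [0.5497 0.2158]
C [0.4986 0.2273 0.0869] 0.0013 [0.4993 0.2274 0.0855] 0.0005 top [0.4997 0.2257] wr [0.4991 0.2281]
```

```bash
cat > go.py <<'E'
import sys; from h import *
x,y,z,yaw=map(float,sys.argv[1:5]); o=env.get_obs(); r=R.from_quat(o['eef_rot'])
d=r.inv().apply(np.array([x,y,z])-o['ee_pos'])/.1
b=r.as_matrix(); a=np.degrees(np.arctan2(b[1,1],b[0,1])); k=(yaw-a+180)%360-180
tilt=np.degrees(np.arccos(-b[2,2]))
print('d',d.round(3),'rz',round(-k/180,4),'| yaw',a.round(1),'tilt',tilt.round(2),'pos',o['ee_pos'].round(4),'t',round(float(o['clock']),2),'gap',np.round(o['finger_gap'],4),'gf',np.round(o['grip_force'],1),'F',np.round(o['wrist_force'],1))
E
python3 -m jog '[[-0.222,-0.118,0.4,0,0,0],[-0.222,-0.118,0.4,0,0,0],[-0.222,-0.118,0.4,0,0,0],[0,0,0.2,0,0,0],[0,0,0,0,0,0]]'; python3 go.py .650 .191 .070 76.4
```

```text
clock: 2.7
ee_pos: [0.6474, 0.1923, 0.1477]
eef_rot: [0.119, 0.993, -0.001, -0.003]
wrist_force: [0.5, -0.2, -0.3]
finger_gap: 0.0852
grip_force: 0.0
d [-0.032 -0.005  0.777] rz -0.0003 | yaw 76.3 tilt 0.34 pos [0.6474 0.1923 0.1477] t 2.7 gap 0.0852 gf 0.0 F [ 0.5 -0.2 -0.3]
```

```bash
python3 -m jog '[[-0.03,-0.005,0.2,0,0,0],[0,0,0.2,0,0,0],[0,0,0.2,0,0,0],[0,0,0.18,0,0,0],[0,0,0,0,0,0]]'; python3 go.py .650 .191 .070 76.4
python3 -m jog '[[0,0,0,0,0,0],[0,0,0,0,0,0],[0,0,0,0,0,0],[0,0,0,0,0,0],[0,0,0,0,0,0]]' -1 40; python3 go.py .650 .191 .070 76.4
python3 - <<'E'
from h import *
w=cam('wrist');s=cam('side'); cv2.imwrite('pics/g1.png',np.hstack([cv2.resize(w['img'],(400,300)),cv2.resize(s['img'][60:210,180:380],(400,300))]))
E
```

```text
clock: 3.2
ee_pos: [0.6509, 0.1927, 0.0727]
eef_rot: [0.118, 0.993, 0.0, -0.001]
wrist_force: [-0.2, -1.3, 0.1]
finger_gap: 0.0854
grip_force: 0.0
d [ 0.005 -0.019  0.027] rz 0.0002 | yaw 76.4 tilt 0.13 pos [0.6509 0.1927 0.0727] t 3.2 gap 0.0854 gf 0.0 F [-0.2 -1.3  0.1]
clock: 3.7
ee_pos: [0.6531, 0.1912, 0.0745]
eef_rot: [0.119, 0.993, 0.001, 0.001]
wrist_force: [0.0, 0.0, 6.5]
finger_gap: 0.0294
grip_force: 39.2
d [ 0.029 -0.01   0.045] rz -0.0005 | yaw 76.3 tilt 0.11 pos [0.6531 0.1912 0.0745] t 3.7 gap 0.0294 gf 39.2 F [0.  0.  6.5]
```

View pics/g1.png

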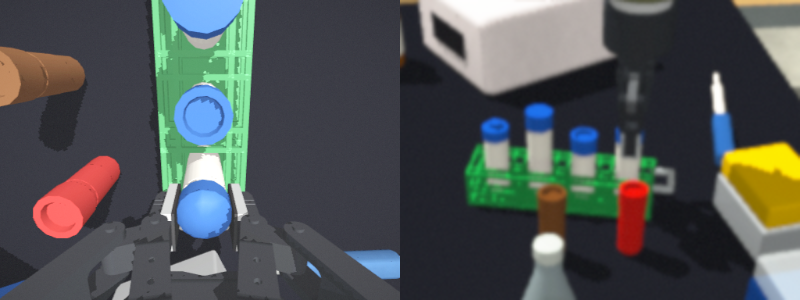

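B is held between the pads at its cap. I lift, check, turn, and carry it to a hover beyond the block's handle end.

```bash
python3 -m jog '[[0,0,-0.2,0,0,0],[0,0,-0.4,0,0,0],[0,0,-0.4,0,0,0],[0,0,-0.4,0,0,0],[0,0,-0.4,0,0,0]]' -1 40
python3 -m jog '[[0,0,-0.3,0,0,0.044],[0,0,0,0,0,0.044],[0,0,0,0,0,0.044],[0,0,0,0,0,0.044],[0,0,0,0,0,0.044]]'
python3 -m jog '[[0,0,0,0,0,0.044],[0,0,0,0,0,0.044],[0,0,0,0,0,0.044],[0,0,0,0,0,0.044],[0,0,0,0,0,0.044]]'
python3 -m jog '[[0,0,0,0,0,0.044],[0,0,0,0,0,0.044],[0,0,0,0,0,0.044],[0,0,0,0,0,0]]'
python3 go.py .535 -.293 .29 -26.6
python3 - <<'E'
from h import *
t=cam('top');s=cam('side'); print('flask top',tri([(t,(256,192)),(s,(254,184))]))
E
```

```text
clock: 4.3
ee_pos: [0.6521, 0.1908, 0.255]
eef_rot: [0.119, 0.993, 0.0, -0.0]
wrist_force: [1.7, 0.5, 0.3]
finger_gap: 0.0296
grip_force: 39.6
clock: 4.8
ee_pos: [0.6522, 0.1909, 0.2832]
eef_rot: [0.451, 0.892, -0.0, -0.0]
wrist_force: [0.1, -0.1, 0.4]
finger_gap: 0.0295
grip_force: 39.6
clock: 5.3
ee_pos: [0.6522, 0.1909, 0.2831]
eef_rot: [0.727, 0.687, -0.0, -0.0]
wrist_force: [0.0, 0.2, -0.4]
finger_gap: 0.0295
grip_force: 39.5
clock: 5.7
ee_pos: [0.6522, 0.191, 0.2831]
eef_rot: [0.852, 0.524, -0.0, -0.0]
wrist_force: [0.5, -0.3, -0.3]
finger_gap: 0.0296
grip_force: 39.5
d [-4.849  1.135 -0.068] rz -0.001 | yaw -26.8 tilt 0.03 pos [0.6522 0.191  0.2831] t 5.7 gap 0.0296 gf 39.5 F [ 0.5 -0.3 -0.3]
flask top (array([0.54184453, 0.00056439, 0.08968939]), np.float64(0.0003755462664728154))
```

```bash
python3 -m jog '[[-0.3,0.07,0,0,0,0],[-0.42,0.098,0,0,0,0],[-0.42,0.098,0,0,0,0],[-0.42,0.098,0,0,0,0],[-0.42,0.098,0,0,0,0]]'
python3 -m jog '[[-0.42,0.098,0,0,0,0],[-0.42,0.098,0,0,0,0],[-0.42,0.098,0,0,0,0],[-0.42,0.098,0,0,0,0],[-0.42,0.098,0,0,0,0]]'
python3 -m jog '[[-0.42,0.098,0,0,0,0],[-0.35,0.085,-0.05,0,0,0],[0,0,0,0,0,0],[0,0,0,0,0,0],[0,0,0,0,0,0]]'
python3 - <<'E'
from h import *
w=cam('wrist'); cv2.imwrite('pics/w2.png',w['img']); np.savez('w2.npz',**{k:w[k] for k in w if k!='obs'},ee=w['obs']['ee_pos'],q=w['obs']['eef_rot'])
E
python3 go.py .535 -.293 .29 -26.6
```

```text
clock: 6.3
ee_pos: [0.6041, -0.0084, 0.2835]
eef_rot: [0.85, 0.527, 0.0, -0.0]
wrist_force: [0.5, -0.7, -0.6]
finger_gap: 0.0295
grip_force: 39.6
clock: 6.8
ee_pos: [0.5537, -0.218, 0.2836]
eef_rot: [0.85, 0.527, 0.0, 0.0]
wrist_force: [1.1, -0.2, -0.9]
finger_gap: 0.0297
grip_force: 39.6
clock: 7.3
ee_pos: [0.5368, -0.2921, 0.288]
eef_rot: [0.85, 0.526, 0.0, -0.0]
wrist_force: [0.0, -0.0, -0.1]
finger_gap: 0.0295
grip_force: 39.6
d [-0.018 -0.012 -0.02 ] rz 0.0008 | yaw -26.5 tilt 0.05 pos [ 0.5369 -0.2919  0.288 ] t 7.35 gap 0.0289 gf 39.6 F [-0.5  0.6 -0.7]
```

View pics/w2.png

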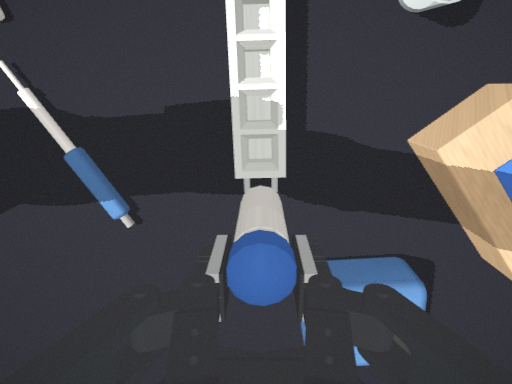

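The wrist view shows B upright in the jaws at (262,245), with the block ahead. Its dividers are at rows 37, 83 and 126, its near end is at row 178, and the far end is cut off. I'll extract edges here and in the top view.

```bash
python3 - <<'E'
from h import *
z=np.load('w2.npz'); w={k:z[k] for k in z.files}; w['obs']=dict(ee_pos=z['ee'],eef_rot=z['q'])
g=cv2.cvtColor(w['img'],6)
L=[];Rr=[]
for r in range(5,170,8):
    x=np.where(g[r,200:310]>110)[0]+200; L.append((x[0]-.5,r)); Rr.append((x[-1]+.5,r))
for n,E in(('L',L),('R',Rr)):
    p=onz(w,E,.046)[:,:2]; v=np.polyfit(p[:,1],p[:,0],1); q=np.median(p,0); print(n,'ang',np.degrees(np.arctan2(-1,-v[0])).round(2),'pt',q.round(4),'res',np.abs(np.polyval(v,p[:,1])-p[:,0]).max().round(4))
t=cam('top'); im=t['img']
cw=cv2.resize(w['img'][0:200,210:310],None,fx=3,fy=3,interpolation=2); ct=cv2.resize(im[140:225,300:430],(500,327),interpolation=2)
o=np.zeros((600,800,3),np.uint8); o[:600,:300]=cw; o[:327,300:800]=ct; cv2.imwrite('pics/blk.png',o)
E
```

```text
L ang -114.82 pt [ 0.5405 -0.2024] res 0.0007
R ang -115.1 pt [ 0.5987 -0.2313] res 0.0
```

View pics/blk.png

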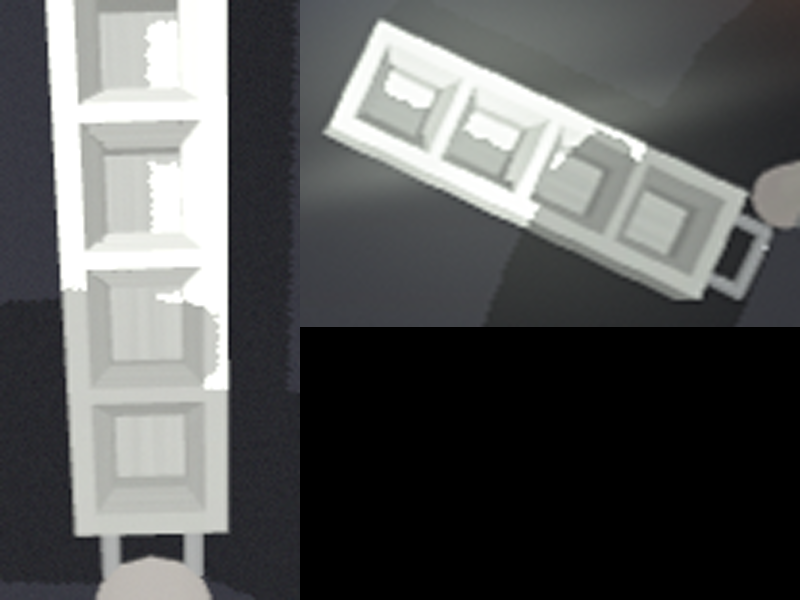

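```bash
python3 - <<'E'
from h import *
z=np.load('w2.npz'); w={k:z[k] for k in z.files}; w['obs']=dict(ee_pos=z['ee'],eef_rot=z['q'])
t=cam('top')
a=np.radians(-114.95);u=np.array([np.cos(a),np.sin(a)]);n=np.array([u[1],-u[0]])
mid=(np.array([.5405,-.2024])+[.5987,-.2313])/2
f=lambda c,p:((onz(c,p,.046)[:,:2]-mid)@np.c_[u,n]).round(4)
print('mid',mid)
rows=[533,515,404,388,272,250,122,103]
print('wrist s',f(w,[(210+152/3-.3,r/3-.3) for r in rows])[:,0])
print('top corners',f(t,[(300+(x-300)/3.846,140+y/3.846) for x,y in((380,20),(325,130),(750,190),(690,290))]))
# heights: end edge midpoint + well centres from two views
ctr=lambda P:np.mean(P,0)
W4=(210+152/3-.3,460/3-.3); W3=(210+147/3,328/3)
print(tri([(w,(210+75/3,533/3)),(t,(300+390/3.846,140+290/3.846))]),tri([(w,(286,533/3)),(t,(417,189.4))]))
E
```

```text
mid [ 0.5696  -0.21685]
wrist s [ 0.1112  0.1033  0.057   0.0506  0.006  -0.0021 -0.0471 -0.0535]
top corners [[-0.1065 -0.0329]
 [-0.108   0.0346]
 [ 0.1141 -0.0347]
 [ 0.1073  0.0286]]
(array([ 0.49777312, -0.2990965 ,  0.06163228]), np.float64(0.0014957698467804002)) (array([ 0.55234317, -0.33002188,  0.05844548]), np.float64(0.0009560992741219318))
```

```bash
python3 go.py .6018 -.1488 .13 -25
```

```text
d [ 1.571 -0.057  1.582] rz -0.0083 | yaw -26.5 tilt 0.04 pos [ 0.5368 -0.292   0.2881] t 7.45 gap 0.0295 gf 39.6 F [-0.4  0.9 -1.1]
```

```bash
python3 -m jog '[[0.3,-0.01,0,0,0,-0.0083],[0.42,-0.03,0,0,0,0],[0.42,-0.03,0,0,0,0],[0.42,-0.03,0,0,0,0],[0,0,0,0,0,0]]'
python3 -m jog '[[0,0,0.4,0,0,0],[0,0,0.4,0,0,0],[0,0,0.4,0,0,0],[0,0,0.35,0,0,0],[0,0,0,0,0,0]]'; python3 go.py .6018 -.1488 .074 -25
python3 - <<'E'
from h import *
w=cam('wrist');s=cam('side'); cv2.imwrite('pics/p1.png',np.hstack([cv2.resize(w['img'],(400,300)),cv2.resize(s['img'][184:384,180:380],(300,300))]))
E
```

```text
clock: 7.95
ee_pos: [0.5969, -0.1395, 0.2875]
eef_rot: [0.841, 0.541, 0.001, -0.001]
wrist_force: [0.2, 0.7, -1.3]
finger_gap: 0.0295
grip_force: 39.6
clock: 8.45
ee_pos: [0.5915, -0.1466, 0.1288]
eef_rot: [0.844, 0.537, -0.003, -0.002]
wrist_force: [-0.8, 0.5, -0.5]
finger_gap: 0.0293
grip_force: 39.7
d [0.025 0.106 0.547] rz -0.0003 | yaw -25.1 tilt 0.45 pos [ 0.5915 -0.1466  0.1288] t 8.45 gap 0.0293 gf 39.7 F [-0.8  0.5 -0.5]
```

View pics/p1.png

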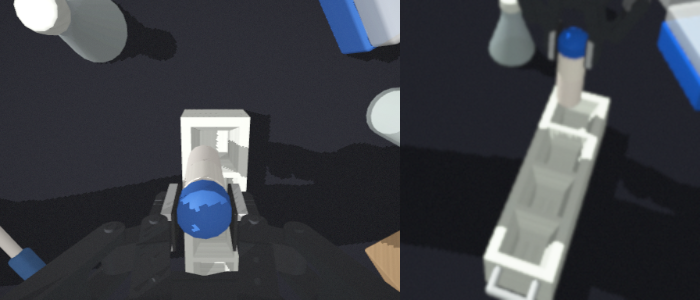

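B hangs upright over the far well but about 10 mm left of it in the image, which matches the computed residual. I correct and settle.

```bash
python3 -m jog '[[0.02,0.1,0,0,0,0],[0,0,0,0,0,0],[0,0,0,0,0,0],[0,0,0,0,0,0]]';python3 go.py .6018 -.1488 .074 -25
```

```text
clock: 8.95
ee_pos: [0.6044, -0.1509, 0.1339]
eef_rot: [0.844, 0.536, 0.0, 0.0]
wrist_force: [0.1, -0.3, 0.0]
finger_gap: 0.0294
grip_force: 39.7
d [ 0.008 -0.032  0.599] rz -0.0009 | yaw -25.2 tilt 0.05 pos [ 0.6044 -0.1509  0.1339] t 8.95 gap 0.0294 gf 39.7 F [ 0.1 -0.3  0. ]
```

```bash
python3 -m jog '[[0.008,-0.032,0.05,0,0,0],[0,0,0.15,0,0,0],[0,0,0.15,0,0,0],[0,0,0,0,0,0],[0,0,0,0,0,0]]';python3 go.py .6018 -.1488 .074 -25
python3 -m jog '[[0,0,0.1,0,0,0],[0,0,0.08,0,0,0],[0,0,0.05,0,0,0],[0,0,0,0,0,0],[0,0,0,0,0,0]]';python3 go.py .6018 -.1488 .074 -25
```

```text
clock: 9.45
ee_pos: [0.6011, -0.1486, 0.0975]
eef_rot: [0.844, 0.536, -0.001, -0.0]
wrist_force: [0.8, 0.2, -0.1]
finger_gap: 0.0295
grip_force: 39.7
d [0.002 0.008 0.235] rz -0.001 | yaw -25.2 tilt 0.09 pos [ 0.6011 -0.1486  0.0975] t 9.45 gap 0.0295 gf 39.7 F [ 0.8  0.2 -0.1]
clock: 9.95
ee_pos: [0.6015, -0.1487, 0.075]
eef_rot: [0.844, 0.536, -0.0, -0.0]
wrist_force: [0.4, -0.2, -0.4]
finger_gap: 0.0297
grip_force: 39.7
d [0.    0.004 0.01 ] rz -0.001 | yaw -25.2 tilt 0.01 pos [ 0.6015 -0.1487  0.075 ] t 9.95 gap 0.0297 gf 39.7 F [ 0.4 -0.2 -0.4]
```

```bash
python3 -m jog '[[0,0,0.01,0,0,0],[0,0,0.01,0,0,0],[0,0,0,0,0,0],[0,0,0,0,0,0]]';python3 go.py .6018 -.1488 .074 -25
python3 -m jog '[[0,0,0.01,0,0,0],[0,0,0.01,0,0,0],[0,0,0,0,0,0],[0,0,0,0,0,0]]';python3 go.py .6018 -.1488 .074 -25
```

```text
clock: 10.35
ee_pos: [0.6021, -0.1487, 0.0745]
eef_rot: [0.844, 0.536, 0.001, 0.0]
wrist_force: [-2.5, 0.9, 10.0]
finger_gap: 0.0299
grip_force: 40.5
d [-0.002 -0.002  0.005] rz -0.0009 | yaw -25.2 tilt 0.08 pos [ 0.6021 -0.1487  0.0745] t 10.35 gap 0.0299 gf 40.5 F [-2.5  0.9 10. ]
clock: 10.75
ee_pos: [0.6035, -0.1492, 0.074]
eef_rot: [0.844, 0.536, 0.002, 0.001]
wrist_force: [-1.8, 0.3, 17.9]
finger_gap: 0.0295
grip_force: 41.4
d [-0.003 -0.017 -0.   ] rz -0.0009 | yaw -25.2 tilt 0.27 pos [ 0.6035 -0.1492  0.074 ] t 10.75 gap 0.0295 gf 41.4 F [-1.8  0.3 17.9]
```

Contact builds on the well floor at the expected height, so B is seated. I release, rise, and go for D.

```bash
python3 -m jog '[[0,0,-0.03,0,0,0],[0,0,0,0,0,0],[0,0,0,0,0,0],[0,0,0,0,0,0],[0,0,0,0,0,0]]' 1
python3 -m jog '[[0,0,-0.2,0,0,0],[0,0,-0.4,0,0,0],[0,0,-0.4,0,0,0],[0,0,-0.4,0,0,0],[0,0,-0.1,0,0,0]]'
python3 go.py .600 .203 .15 76.4
python3 - <<'E'
from h import *
s=cam('side');w=cam('wrist'); cv2.imwrite('pics/p2.png',np.hstack([cv2.resize(w['img'],(400,300)),cv2.resize(s['img'][134:384,180:380],(240,300))]))
E
```

```text
clock: 11.25
ee_pos: [0.6014, -0.1485, 0.074]
eef_rot: [0.844, 0.536, -0.0, -0.0]
wrist_force: [-0.2, -1.1, 0.1]
finger_gap: 0.0856
grip_force: 0.0
clock: 11.75
ee_pos: [0.6031, -0.1495, 0.2289]
eef_rot: [0.844, 0.536, 0.002, 0.002]
wrist_force: [0.8, -0.3, 0.1]
finger_gap: 0.0851
grip_force: 0.0
d [ 3.175 -1.533  0.786] rz -0.5644 | yaw -25.2 tilt 0.35 pos [ 0.6031 -0.1495  0.2289] t 11.75 gap 0.0851 gf 0.0 F [ 0.8 -0.3  0.1]
```

View pics/p2.png

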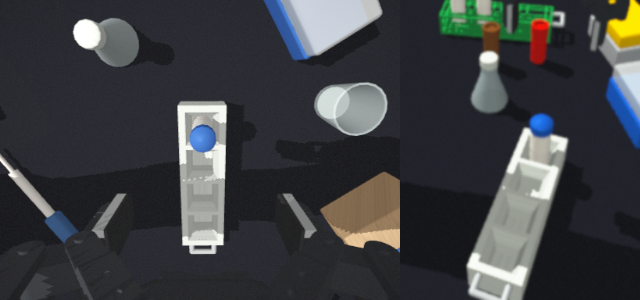

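B stands upright in the far well (203,137 in the left panel). Next is D.

```bash
python3 -m jog '[[0.39,-0.19,0,0,0,0],[0.4,-0.193,0,0,0,0],[0.4,-0.193,0,0,0,0],[0.4,-0.193,0,0,0,0],[0.4,-0.193,0,0,0,0]]'
python3 -m jog '[[0.4,-0.193,0,0,0,0],[0.4,-0.193,0,0,0,0],[0.385,-0.185,0,0,0,0],[0,0,0,0,0,-0.047],[0,0,0,0,0,-0.047]]'
python3 -m jog '[[0,0,0,0,0,-0.047],[0,0,0,0,0,-0.047],[0,0,0,0,0,-0.047],[0,0,0,0,0,-0.047],[0,0,0,0,0,-0.047]]'
python3 -m jog '[[0,0,0,0,0,-0.047],[0,0,0,0,0,-0.047],[0,0,0,0,0,-0.047],[0,0,0,0,0,-0.047],[0,0,0,0,0,-0.047]]'
python3 go.py .600 .203 .15 76.4
```

```text
clock: 12.35
ee_pos: [0.5979, 0.0743, 0.2222]
eef_rot: [0.844, 0.536, -0.001, -0.001]
wrist_force: [0.5, 0.1, -0.7]
finger_gap: 0.0855
grip_force: 0.0
clock: 12.85
ee_pos: [0.5965, 0.2059, 0.2215]
eef_rot: [0.753, 0.658, -0.002, -0.001]
wrist_force: [0.2, -1.9, -0.7]
finger_gap: 0.0856
grip_force: 0.0
clock: 13.35
ee_pos: [0.5969, 0.2038, 0.2218]
eef_rot: [0.466, 0.885, -0.001, -0.001]
wrist_force: [-0.3, 0.3, -0.3]
finger_gap: 0.0858
grip_force: 0.0
clock: 13.85
ee_pos: [0.5968, 0.2039, 0.2218]
eef_rot: [0.116, 0.993, -0.001, -0.002]
wrist_force: [0.1, -0.8, 0.1]
finger_gap: 0.0854
grip_force: 0.0
d [-0.035  0.     0.718] rz 0.0018 | yaw 76.7 tilt 0.2 pos [0.5968 0.2039 0.2218] t 13.85 gap 0.0854 gf 0.0 F [ 0.1 -0.8  0.1]
```

```bash
python3 -m jog '[[-0.035,0,0.3,0,0,0],[0,0,0.4,0,0,0],[0,0,0.2,0,0,0],[0,0,0,0,0,0],[0,0,0,0,0,0]]'
python3 go.py .600 .203 .058 76.4
python3 -m jog '[[0,0,0.3,0,0,0],[0,0,0.3,0,0,0],[0,0,0.13,0,0,0],[0,0,0,0,0,0],[0,0,0,0,0,0]]'
python3 go.py .600 .203 .058 76.4
```

```text
clock: 14.35
ee_pos: [0.6007, 0.203, 0.1336]
eef_rot: [0.119, 0.993, -0.0, -0.001]
wrist_force: [-0.3, -0.5, 0.7]
finger_gap: 0.0855
grip_force: 0.0
d [ 0.006 -0.001  0.756] rz -0.0002 | yaw 76.4 tilt 0.1 pos [0.6007 0.203  0.1336] t 14.35 gap 0.0855 gf 0.0 F [-0.3 -0.5  0.7]
clock: 14.85
ee_pos: [0.6021, 0.2034, 0.0629]
eef_rot: [0.119, 0.993, 0.001, 0.001]
wrist_force: [-0.3, 0.5, -0.1]
finger_gap: 0.0856
grip_force: 0.0
d [ 0.02  -0.009  0.049] rz -0.0003 | yaw 76.3 tilt 0.11 pos [0.6021 0.2034 0.0629] t 14.85 gap 0.0856 gf 0.0 F [-0.3  0.5 -0.1]
```

```bash
python3 -m jog '[[0.02,-0.005,0.045,0,0,0],[0,0,0,0,0,0],[0,0,0,0,0,0]]'
python3 -m jog '[[0,0,0,0,0,0],[0,0,0,0,0,0],[0,0,0,0,0,0],[0,0,0,0,0,0],[0,0,0,0,0,0]]' -1 40
python3 go.py .600 .203 .058 76.4
python3 -m jog '[[0,0,-0.2,0,0,0],[0,0,-0.4,0,0,0],[0,0,-0.4,0,0,0],[0,0,-0.4,0,0,0],[0,0,-0.4,0,0,0.0]]'
python3 -m jog '[[0,0,0,0,0,0.047],[0,0,0,0,0,0.047],[0,0,0,0,0,0.047],[0,0,0,0,0,0.047],[0,0,0,0,0,0.047]]'
python3 -m jog '[[0,0,0,0,0,0.047],[0,0,0,0,0,0.047],[0,0,0,0,0,0.047],[0,0,0,0,0,0.047],[0,0,0,0,0,0.047]]'
python3 -m jog '[[0,0,0,0,0,0.047],[0,0,0,0,0,0.047],[0,0,0,0,0,0],[0,0,0,0,0,0]]'
python3 go.py .5803 -.1950 .13 -25
```

```text
clock: 15.15
ee_pos: [0.5993, 0.2033, 0.0574]
eef_rot: [0.119, 0.993, 0.0, 0.0]
wrist_force: [-0.2, 0.6, -0.1]
finger_gap: 0.0857
grip_force: 0.0
clock: 15.65
ee_pos: [0.5993, 0.2032, 0.057]
eef_rot: [0.119, 0.993, 0.0, 0.0]
wrist_force: [-0.7, -0.1, 1.5]
finger_gap: 0.0301
grip_force: 39.4
d [-0.008 -0.    -0.01 ] rz -0.0002 | yaw 76.4 tilt 0.02 pos [0.5993 0.2032 0.057 ] t 15.65 gap 0.0301 gf 39.4 F [-0.7 -0.1  1.5]
clock: 16.15
ee_pos: [0.5989, 0.2029, 0.2384]
eef_rot: [0.119, 0.993, 0.0, -0.0]
wrist_force: [0.2, 0.3, -1.0]
finger_gap: 0.0299
grip_force: 39.6
clock: 16.65
ee_pos: [0.599, 0.203, 0.2366]
eef_rot: [0.472, 0.882, -0.0, -0.0]
wrist_force: [0.3, 0.1, -0.3]
finger_gap: 0.0301
grip_force: 39.5
clock: 17.15
ee_pos: [0.599, 0.203, 0.2366]
eef_rot: [0.758, 0.652, -0.0, -0.0]
wrist_force: [0.1, -0.0, -1.0]
finger_gap: 0.0303
grip_force: 39.5
clock: 17.55
ee_pos: [0.599, 0.2032, 0.2366]
eef_rot: [0.843, 0.538, -0.0, -0.0]
wrist_force: [-0.4, -0.3, -0.5]
finger_gap: 0.0301
grip_force: 39.5
d [-3.69   1.507  1.067] rz 0.0005 | yaw -24.9 tilt 0.02 pos [0.599  0.2032 0.2366] t 17.55 gap 0.0301 gf 39.5 F [-0.4 -0.3 -0.5]
```

```bash
python3 -m jog '[[-0.27,0.112,0,0,0,0],[-0.38,0.155,0,0,0,0],[-0.38,0.155,0,0,0,0],[-0.38,0.155,0,0,0,0],[-0.38,0.155,0,0,0,0]]'
python3 -m jog '[[-0.38,0.155,0,0,0,0],[-0.38,0.155,0,0,0,0],[-0.38,0.155,0,0,0,0],[-0.38,0.155,0,0,0,0],[-0.38,0.155,0,0,0,0]]'
python3 -m jog '[[0,0,0.2,0,0,0],[0,0,0.3,0,0,0],[0,0,0.3,0,0,0],[0,0,0,0,0,0],[0,0,0,0,0,0]]'
python3 go.py .5803 -.1950 .057 -25
```

```text
clock: 18.05
ee_pos: [0.5889, 0.0083, 0.2369]
eef_rot: [0.843, 0.538, 0.0, -0.0]
wrist_force: [1.2, -0.6, -0.9]
finger_gap: 0.0302
grip_force: 39.5
clock: 18.55
ee_pos: [0.5784, -0.1965, 0.237]
eef_rot: [0.843, 0.538, 0.0, -0.0]
wrist_force: [0.4, 0.6, -0.4]
finger_gap: 0.0298
grip_force: 39.5
clock: 19.05
ee_pos: [0.5786, -0.1951, 0.1574]
eef_rot: [0.844, 0.537, -0.0, -0.0]
wrist_force: [-0.2, 0.4, -0.4]
finger_gap: 0.0298
grip_force: 39.7
d [0.008 0.015 1.004] rz -0.0003 | yaw -25.1 tilt 0.02 pos [ 0.5786 -0.1951  0.1574] t 19.05 gap 0.0298 gf 39.7 F [-0.2  0.4 -0.4]
```

```bash
python3 -m jog '[[0.008,0.015,0.2,0,0,0],[0,0,0.25,0,0,0],[0,0,0.2,0,0,0],[0,0,0,0,0,0],[0,0,0,0,0,0]]'
python3 go.py .5803 -.1950 .057 -25
python3 -m jog '[[0,0,0.12,0,0,0],[0,0,0.1,0,0,0],[0,0,0.1,0,0,0],[0,0,0,0,0,0],[0,0,0,0,0,0]]'
python3 go.py .5803 -.1950 .057 -25
```

```text
clock: 19.55
ee_pos: [0.5813, -0.1952, 0.0937]
eef_rot: [0.844, 0.536, 0.001, 0.001]
wrist_force: [1.3, -0.7, -0.2]
finger_gap: 0.03
grip_force: 39.7
d [-0.002 -0.01   0.367] rz -0.0006 | yaw -25.1 tilt 0.11 pos [ 0.5813 -0.1952  0.0937] t 19.55 gap 0.03 gf 39.7 F [ 1.3 -0.7 -0.2]
clock: 20.05
ee_pos: [0.5802, -0.1949, 0.0595]
eef_rot: [0.844, 0.536, -0.0, -0.0]
wrist_force: [0.5, 0.1, -0.5]
finger_gap: 0.0301
grip_force: 39.6
d [0.    0.001 0.025] rz -0.0009 | yaw -25.2 tilt 0.03 pos [ 0.5802 -0.1949  0.0595] t 20.05 gap 0.0301 gf 39.6 F [ 0.5  0.1 -0.5]
```

```bash
python3 -m jog '[[0,0,0.015,0,0,0],[0,0,0.015,0,0,0],[0,0,0,0,0,0],[0,0,0,0,0,0]]'
python3 -m jog '[[0,0,0.015,0,0,0],[0,0,0,0,0,0],[0,0,0,0,0,0]]'
python3 go.py .5803 -.1950 .057 -25
```

```text
clock: 20.45
ee_pos: [0.5805, -0.1949, 0.057]
eef_rot: [0.844, 0.536, 0.0, 0.0]
wrist_force: [1.2, 0.6, 0.4]
finger_gap: 0.0299
grip_force: 39.7
clock: 20.75
ee_pos: [0.5809, -0.1951, 0.0568]
eef_rot: [0.844, 0.536, 0.001, 0.0]
wrist_force: [-3.5, 1.2, 13.6]
finger_gap: 0.0303
grip_force: 40.8
d [-0.002 -0.006 -0.002] rz -0.0009 | yaw -25.2 tilt 0.09 pos [ 0.5809 -0.1951  0.0568] t 20.75 gap 0.0303 gf 40.8 F [-3.5  1.2 13.6]
```

D is seated at the height it was grasped. I release it and go to A.

```bash
python3 -m jog '[[0,0,-0.02,0,0,0],[0,0,0,0,0,0],[0,0,0,0,0,0],[0,0,0,0,0,0],[0,0,0,0,0,0]]' 1
python3 -m jog '[[0,0,-0.2,0,0,0],[0,0,-0.4,0,0,0],[0,0,-0.4,0,0,0],[0,0,-0.4,0,0,0],[0,0,-0.35,0,0,0]]'
python3 -m jog '[[0,0,0,0,0,0],[0,0,0,0,0,0]]'
python3 go.py .5495 .2155 .083 76.4
python3 - <<'E'
from h import *
s=cam('side');w=cam('wrist'); cv2.imwrite('pics/p3.png',np.hstack([cv2.resize(w['img'],(400,300)),cv2.resize(s['img'][134:384,180:380],(240,300))]))
E
```

```text
clock: 21.25
ee_pos: [0.5802, -0.1949, 0.0571]
eef_rot: [0.844, 0.536, -0.0, -0.0]
wrist_force: [-0.4, -0.1, -0.9]
finger_gap: 0.0854
grip_force: 0.0
clock: 21.75
ee_pos: [0.5803, -0.1951, 0.2344]
eef_rot: [0.844, 0.536, 0.0, 0.0]
wrist_force: [0.8, 0.6, 0.3]
finger_gap: 0.0854
grip_force: 0.0
clock: 21.95
ee_pos: [0.5806, -0.1949, 0.2327]
eef_rot: [0.844, 0.536, 0.001, 0.0]
wrist_force: [0.4, -0.2, -0.1]
finger_gap: 0.0853
grip_force: 0.0
d [ 3.582 -2.028  1.497] rz -0.5642 | yaw -25.2 tilt 0.07 pos [ 0.5806 -0.1949  0.2327] t 21.95 gap 0.0853 gf 0.0 F [ 0.4 -0.2 -0.1]
```

View pics/p3.png

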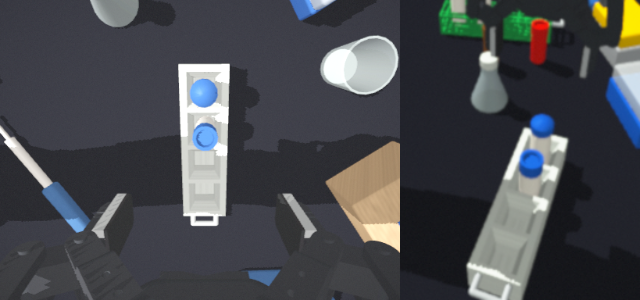

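B (204,92) and D (205,137) stand upright in the first two wells. On to A.

```bash
python3 -m jog '[[0.302,-0.171,0,0,0,0],[0.41,-0.232,0,0,0,0],[0.41,-0.232,0,0,0,0],[0.41,-0.232,0,0,0,0],[0.41,-0.232,0,0,0,0]]'
python3 -m jog '[[0.41,-0.232,0,0,0,0],[0.41,-0.232,0,0,0,0],[0.41,-0.232,0,0,0,0],[0.41,-0.232,0,0,0,0],[0,0,0,0,0,-0.047]]'
python3 -m jog '[[0,0,0,0,0,-0.047],[0,0,0,0,0,-0.047],[0,0,0,0,0,-0.047],[0,0,0,0,0,-0.047],[0,0,0,0,0,-0.047]]'
python3 -m jog '[[0,0,0,0,0,-0.047],[0,0,0,0,0,-0.047],[0,0,0,0,0,-0.047],[0,0,0,0,0,-0.047],[0,0,0,0,0,-0.047]]'
python3 -m jog '[[0,0,0,0,0,-0.047],[0,0,0.2,0,0,0],[0,0,0.25,0,0,0],[0,0,0,0,0,0],[0,0,0,0,0,0]]'
python3 go.py .5495 .2155 .083 76.4
```

```text
clock: 22.55
ee_pos: [0.5623, 0.0295, 0.231]
eef_rot: [0.844, 0.536, -0.001, -0.0]
wrist_force: [0.5, 0.2, 0.3]
finger_gap: 0.0854
grip_force: 0.0
clock: 23.05
ee_pos: [0.5463, 0.2238, 0.2299]
eef_rot: [0.8, 0.6, -0.001, -0.001]
wrist_force: [-1.3, -0.2, -0.1]
finger_gap: 0.0854
grip_force: 0.0
clock: 23.55
ee_pos: [0.5485, 0.2153, 0.2307]
eef_rot: [0.53, 0.848, -0.001, -0.001]
wrist_force: [0.1, -0.2, -0.0]
finger_gap: 0.0853
grip_force: 0.0
clock: 24.05
ee_pos: [0.5485, 0.2153, 0.2307]
eef_rot: [0.189, 0.982, -0.001, -0.001]
wrist_force: [0.3, -0.8, -0.2]
finger_gap: 0.0852
grip_force: 0.0
clock: 24.55
ee_pos: [0.5487, 0.2153, 0.1867]
eef_rot: [0.119, 0.993, -0.001, -0.001]
wrist_force: [0.5, 0.0, 1.4]
finger_gap: 0.0855
grip_force: 0.0
d [-0.009  0.006  1.037] rz -0.0003 | yaw 76.3 tilt 0.12 pos [0.5487 0.2153 0.1867] t 24.55 gap 0.0855 gf 0.0 F [0.5 0.  1.4]
```

```bash
python3 -m jog '[[-0.009,0.006,0.3,0,0,0],[0,0,0.35,0,0,0],[0,0,0.3,0,0,0],[0,0,0.08,0,0,0],[0,0,0,0,0,0]]'
python3 -m jog '[[0,0,0,0,0,0],[0,0,0,0,0,0]]'
python3 go.py .5495 .2155 .083 76.4
python3 -m jog '[[0,0,0,0,0,0],[0,0,0,0,0,0],[0,0,0,0,0,0],[0,0,0,0,0,0],[0,0,0,0,0,0]]' -1 40
python3 go.py .5495 .2155 .083 76.4
python3 -m jog '[[0,0,-0.2,0,0,0],[0,0,-0.4,0,0,0],[0,0,-0.4,0,0,0],[0,0,-0.4,0,0,0],[0,0,-0.4,0,0,0.0]]'
python3 -m jog '[[0,0,0,0,0,0.047],[0,0,0,0,0,0.047],[0,0,0,0,0,0.047],[0,0,0,0,0,0.047],[0,0,0,0,0,0.047]]'
python3 -m jog '[[0,0,0,0,0,0.047],[0,0,0,0,0,0.047],[0,0,0,0,0,0.047],[0,0,0,0,0,0.047],[0,0,0,0,0,0.047]]'
python3 -m jog '[[0,0,0,0,0,0.047],[0,0,0,0,0,0.047],[0,0,0,0,0,0],[0,0,0,0,0,0]]'
python3 go.py .5583 -.2422 .15 -25
```

```text
clock: 25.05
ee_pos: [0.5502, 0.2158, 0.0844]
eef_rot: [0.119, 0.993, -0.0, -0.0]
wrist_force: [0.4, 0.5, 0.7]
finger_gap: 0.0849
grip_force: 0.0
clock: 25.25
ee_pos: [0.5514, 0.2164, 0.0863]
eef_rot: [0.119, 0.993, 0.001, 0.001]
wrist_force: [0.1, -0.6, 0.2]
finger_gap: 0.0855
grip_force: 0.0
d [ 0.016 -0.013  0.033] rz -0.0003 | yaw 76.3 tilt 0.18 pos [0.5514 0.2164 0.0863] t 25.25 gap 0.0855 gf 0.0 F [ 0.1 -0.6  0.2]
clock: 25.75
ee_pos: [0.5504, 0.2159, 0.0846]
eef_rot: [0.119, 0.993, 0.0, 0.0]
wrist_force: [-0.4, 0.7, 3.2]
finger_gap: 0.03
grip_force: 39.4
d [ 0.008 -0.006  0.016] rz -0.0003 | yaw 76.3 tilt 0.03 pos [0.5504 0.2159 0.0846] t 25.75 gap 0.03 gf 39.4 F [-0.4  0.7  3.2]
clock: 26.25
ee_pos: [0.5499, 0.2157, 0.2659]
eef_rot: [0.119, 0.993, -0.0, -0.0]
wrist_force: [0.8, 0.1, -0.8]
finger_gap: 0.0297
grip_force: 39.6
clock: 26.75
ee_pos: [0.5501, 0.2158, 0.2641]
eef_rot: [0.472, 0.882, -0.0, -0.0]
wrist_force: [0.9, -0.1, -0.2]
finger_gap: 0.0296
grip_force: 39.5
clock: 27.25
ee_pos: [0.5501, 0.2158, 0.2641]
eef_rot: [0.758, 0.652, -0.0, -0.0]
wrist_force: [1.2, -1.0, -1.3]
finger_gap: 0.0297
grip_force: 39.5
clock: 27.65
ee_pos: [0.5501, 0.2159, 0.2642]
eef_rot: [0.843, 0.538, -0.0, -0.0]
wrist_force: [-0.7, -0.2, -1.2]
finger_gap: 0.0298
grip_force: 39.5
d [-4.12   2.004  1.142] rz 0.0005 | yaw -24.9 tilt 0.02 pos [0.5501 0.2159 0.2642] t 27.65 gap 0.0298 gf 39.5 F [-0.7 -0.2 -1.2]
```

```bash
python3 -m jog '[[-0.22,0.107,0,0,0,0],[-0.39,0.19,0,0,0,0],[-0.39,0.19,0,0,0,0],[-0.39,0.19,0,0,0,0],[-0.39,0.19,0,0,0,0]]'
python3 -m jog '[[-0.39,0.19,0,0,0,0],[-0.39,0.19,0,0,0,0],[-0.39,0.19,0,0,0,0],[-0.39,0.19,0,0,0,0],[-0.39,0.19,0,0,0,0]]'
python3 -m jog '[[-0.39,0.19,0,0,0,0],[0,0,0.1,0,0,0],[0,0,0.3,0,0,0],[0,0,0.3,0,0,0],[0,0,0,0,0,0]]'
python3 -m jog '[[0,0,0,0,0,0],[0,0,0,0,0,0]]'
python3 go.py .5583 -.2422 .085 -25
```

```text
clock: 28.15
ee_pos: [0.5527, 0.0162, 0.2644]
eef_rot: [0.843, 0.538, 0.0, -0.0]
wrist_force: [0.6, -0.0, -0.6]
finger_gap: 0.0297
grip_force: 39.5
clock: 28.65
ee_pos: [0.5559, -0.2006, 0.2644]
eef_rot: [0.843, 0.538, 0.0, -0.0]
wrist_force: [1.1, -0.4, 0.5]
finger_gap: 0.0299
grip_force: 39.5
clock: 29.15
ee_pos: [0.5548, -0.241, 0.1905]
eef_rot: [0.843, 0.538, -0.002, -0.002]
wrist_force: [-0.5, -0.0, 0.4]
finger_gap: 0.0303
grip_force: 39.7
clock: 29.35
ee_pos: [0.5574, -0.2427, 0.1961]
eef_rot: [0.844, 0.537, 0.001, 0.001]
wrist_force: [0.1, 0.2, -0.1]
finger_gap: 0.0298
grip_force: 39.7
d [0.007 0.004 1.111] rz -0.0005 | yaw -25.1 tilt 0.13 pos [ 0.5574 -0.2427  0.1961] t 29.35 gap 0.0298 gf 39.7 F [ 0.1  0.2 -0.1]
```

```bash
python3 -m jog '[[0.007,0.004,0.2,0,0,0],[0,0,0.25,0,0,0],[0,0,0.25,0,0,0],[0,0,0,0,0,0],[0,0,0,0,0,0]]'
python3 go.py .5583 -.2422 .085 -25
python3 -m jog '[[0,0,0.15,0,0,0],[0,0,0.15,0,0,0],[0,0,0.07,0,0,0],[0,0,0,0,0,0],[0,0,0,0,0,0]]'
python3 go.py .5583 -.2422 .085 -25
```

```text
clock: 29.85
ee_pos: [0.5579, -0.2422, 0.1258]
eef_rot: [0.844, 0.536, 0.0, 0.0]
wrist_force: [0.1, 0.2, 0.6]
finger_gap: 0.0296
grip_force: 39.7
d [0.001 0.003 0.408] rz -0.0008 | yaw -25.1 tilt 0.07 pos [ 0.5579 -0.2422  0.1258] t 29.85 gap 0.0296 gf 39.7 F [0.1 0.2 0.6]
clock: 30.35
ee_pos: [0.5573, -0.242, 0.0873]
eef_rot: [0.844, 0.536, -0.0, -0.0]
wrist_force: [-0.0, 0.1, 0.2]
finger_gap: 0.0302
grip_force: 39.7
d [0.003 0.01  0.023] rz -0.001 | yaw -25.2 tilt 0.02 pos [ 0.5573 -0.242   0.0873] t 30.35 gap 0.0302 gf 39.7 F [-0.   0.1  0.2]
```

```bash
python3 -m jog '[[0,0,0.015,0,0,0],[0,0,0.015,0,0,0],[0,0,0,0,0,0],[0,0,0,0,0,0]]'
python3 -m jog '[[0,0,0.015,0,0,0],[0,0,0,0,0,0],[0,0,0,0,0,0]]'
python3 go.py .5583 -.2422 .085 -25
```

```text
clock: 30.75
ee_pos: [0.5577, -0.242, 0.0847]
eef_rot: [0.844, 0.536, 0.0, 0.0]
wrist_force: [-1.0, -0.2, 1.9]
finger_gap: 0.0299
grip_force: 39.9
clock: 31.05
ee_pos: [0.558, -0.2424, 0.0845]
eef_rot: [0.844, 0.536, 0.001, 0.001]
wrist_force: [-2.6, 2.5, 16.0]
finger_gap: 0.0302
grip_force: 41.1
d [ 0.003  0.002 -0.005] rz -0.001 | yaw -25.2 tilt 0.12 pos [ 0.558  -0.2424  0.0845] t 31.05 gap 0.0302 gf 41.1 F [-2.6  2.5 16. ]
```

A is seated. I release it and go to C.

```bash
python3 -m jog '[[0,0,-0.02,0,0,0],[0,0,0,0,0,0],[0,0,0,0,0,0],[0,0,0,0,0,0],[0,0,0,0,0,0]]' 1
python3 -m jog '[[0,0,-0.2,0,0,0],[0,0,-0.4,0,0,0],[0,0,-0.4,0,0,0],[0,0,-0.4,0,0,0],[0,0,-0.1,0,0,0]]'
python3 -m jog '[[0,0,0,0,0,0],[0,0,0,0,0,0]]'
python3 go.py .499 .2275 .063 76.4
python3 - <<'E'
from h import *
s=cam('side');t=cam('top');w=cam('wrist'); cv2.imwrite('pics/p4.png',np.hstack([cv2.resize(w['img'],(400,300)),cv2.resize(t['img'][100:260,120:280],(300,300))]))
b=blobs(t['img'][100:260,120:280],(100,120,60),(125,255,255))[1]; print(b)
E
```

```text
clock: 31.55
ee_pos: [0.5572, -0.2418, 0.0845]
eef_rot: [0.844, 0.536, -0.0, -0.0]
wrist_force: [0.6, 0.3, -0.1]
finger_gap: 0.0855
grip_force: 0.0
clock: 32.05
ee_pos: [0.5586, -0.243, 0.2393]
eef_rot: [0.844, 0.536, 0.002, 0.002]
wrist_force: [0.1, 0.9, -0.3]
finger_gap: 0.0854
grip_force: 0.0
clock: 32.25
ee_pos: [0.5569, -0.2415, 0.2334]
eef_rot: [0.844, 0.536, -0.0, -0.001]
wrist_force: [-1.0, 0.2, -0.4]
finger_gap: 0.0854
grip_force: 0.0
d [ 3.999 -2.515  1.708] rz -0.5642 | yaw -25.2 tilt 0.09 pos [ 0.5569 -0.2415  0.2334] t 32.25 gap 0.0854 gf 0.0 F [-1.   0.2 -0.4]
[([141, 0, 19, 3, 48], [149.1, 0.8]), ([15, 105, 17, 16, 198], [23.1, 112.5])]
```

View pics/p4.png

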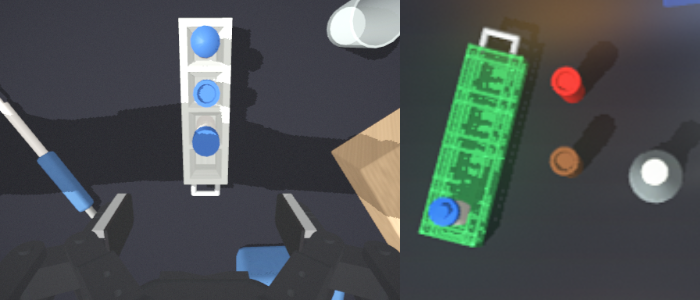

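B, D and A are in place, and C still stands in its cell. Now C.

```bash
python3 -m jog '[[0.3,-0.189,0,0,0,0],[0.37,-0.2326,0,0,0,0],[0.37,-0.2326,0,0,0,0],[0.37,-0.2326,0,0,0,0],[0.37,-0.2326,0,0,0,0]]'
python3 -m jog '[[0.37,-0.2326,0,0,0,0],[0.37,-0.2326,0,0,0,0],[0.37,-0.2326,0,0,0,0],[0.37,-0.2326,0,0,0,0],[0.37,-0.2326,0,0,0,0]]'
python3 -m jog '[[0.37,-0.2326,0,0,0,0],[0,0,0,0,0,-0.047],[0,0,0,0,0,-0.047],[0,0,0,0,0,-0.047],[0,0,0,0,0,-0.047]]'
python3 -m jog '[[0,0,0,0,0,-0.047],[0,0,0,0,0,-0.047],[0,0,0,0,0,-0.047],[0,0,0,0,0,-0.047],[0,0,0,0,0,-0.047]]'
python3 -m jog '[[0,0,0,0,0,-0.047],[0,0,0,0,0,-0.047],[0,0,0,0,0,-0.047],[0,0,0.2,0,0,0],[0,0,0.25,0,0,0]]'
python3 -m jog '[[0,0,0.2,0,0,0],[0,0,0,0,0,0],[0,0,0,0,0,0],[0,0,0,0,0,0]]'
python3 go.py .499 .2275 .063 76.4
```

```text
clock: 32.9
ee_pos: [0.5308, -0.0314, 0.2339]
eef_rot: [0.844, 0.536, -0.001, -0.0]
wrist_force: [1.3, -0.3, 0.0]
finger_gap: 0.0854
grip_force: 0.0
clock: 33.4
ee_pos: [0.5042, 0.1853, 0.234]
eef_rot: [0.844, 0.536, -0.001, -0.0]
wrist_force: [0.8, 0.1, -0.4]
finger_gap: 0.0854
grip_force: 0.0
clock: 33.9
ee_pos: [0.4993, 0.227, 0.2336]
eef_rot: [0.649, 0.761, -0.001, -0.0]
wrist_force: [-0.3, -0.1, -0.2]
finger_gap: 0.0857
grip_force: 0.0
clock: 34.4
ee_pos: [0.4994, 0.2269, 0.2337]
eef_rot: [0.331, 0.944, -0.001, -0.001]
wrist_force: [0.8, -0.4, 0.2]
finger_gap: 0.0857
grip_force: 0.0
clock: 34.9
ee_pos: [0.5, 0.2271, 0.1891]
eef_rot: [0.119, 0.993, 0.0, 0.0]
wrist_force: [-0.6, -0.4, 0.3]
finger_gap: 0.0857
grip_force: 0.0
clock: 35.3
ee_pos: [0.5003, 0.2273, 0.1708]
eef_rot: [0.119, 0.993, 0.0, 0.001]
wrist_force: [-0.5, 0.2, 0.2]
finger_gap: 0.0856
grip_force: 0.0
d [ 0.014 -0.002  1.078] rz -0.0003 | yaw 76.3 tilt 0.08 pos [0.5003 0.2273 0.1708] t 35.3 gap 0.0856 gf 0.0 F [-0.5  0.2  0.2]
```

```bash
python3 -m jog '[[0.012,0,0.3,0,0,0],[0,0,0.35,0,0,0],[0,0,0.3,0,0,0],[0,0,0.12,0,0,0],[0,0,0,0,0,0]]'
python3 -m jog '[[0,0,0,0,0,0],[0,0,0,0,0,0]]'
python3 go.py .499 .2275 .063 76.4
python3 -m jog '[[0,0,0,0,0,0],[0,0,0,0,0,0],[0,0,0,0,0,0],[0,0,0,0,0,0],[0,0,0,0,0,0]]' -1 40
python3 go.py .499 .2275 .063 76.4
python3 -m jog '[[0,0,-0.2,0,0,0],[0,0,-0.4,0,0,0],[0,0,-0.4,0,0,0],[0,0,-0.4,0,0,0],[0,0,-0.45,0,0,0.0]]'
python3 -m jog '[[0,0,0,0,0,0.047],[0,0,0,0,0,0.047],[0,0,0,0,0,0.047],[0,0,0,0,0,0.047],[0,0,0,0,0,0.047]]'
python3 -m jog '[[0,0,0,0,0,0.047],[0,0,0,0,0,0.047],[0,0,0,0,0,0.047],[0,0,0,0,0,0.047],[0,0,0,0,0,0.047]]'
python3 -m jog '[[0,0,0,0,0,0.047],[0,0,0,0,0,0.047],[0,0,0,0,0,0],[0,0,0,0,0,0]]'
python3 go.py .5364 -.2893 .15 -25
```

```text
clock: 35.8
ee_pos: [0.4982, 0.2272, 0.0623]
eef_rot: [0.119, 0.993, -0.001, -0.001]
wrist_force: [-1.1, 0.7, -0.2]
finger_gap: 0.0859
grip_force: 0.0
clock: 36.0
ee_pos: [0.4998, 0.228, 0.0647]
eef_rot: [0.119, 0.993, 0.001, 0.001]
wrist_force: [-0.1, -0.7, -0.1]
finger_gap: 0.0854
grip_force: 0.0
d [ 0.006 -0.006  0.017] rz -0.0003 | yaw 76.3 tilt 0.17 pos [0.4998 0.228  0.0647] t 36.0 gap 0.0854 gf 0.0 F [-0.1 -0.7 -0.1]
clock: 36.5
ee_pos: [0.4988, 0.2275, 0.0631]
eef_rot: [0.119, 0.993, 0.0, 0.0]
wrist_force: [-0.6, -0.9, 3.3]
finger_gap: 0.03
grip_force: 39.2
d [-0.002  0.001  0.001] rz -0.0002 | yaw 76.4 tilt 0.03 pos [0.4988 0.2275 0.0631] t 36.5 gap 0.03 gf 39.2 F [-0.6 -0.9  3.3]
clock: 37.0
ee_pos: [0.498, 0.227, 0.2488]
eef_rot: [0.119, 0.993, -0.0, -0.001]
wrist_force: [0.4, -0.1, -0.4]
finger_gap: 0.0298
grip_force: 39.6
clock: 37.5
ee_pos: [0.4985, 0.2273, 0.2476]
eef_rot: [0.472, 0.882, -0.0, -0.0]
wrist_force: [0.1, 0.5, -1.0]
finger_gap: 0.0293
grip_force: 39.6
clock: 38.0
ee_pos: [0.4984, 0.2273, 0.2476]
eef_rot: [0.758, 0.652, -0.0, -0.0]
wrist_force: [0.2, -0.3, -0.2]
finger_gap: 0.0297
grip_force: 39.6
clock: 38.4
ee_pos: [0.4985, 0.2273, 0.2476]
eef_rot: [0.843, 0.538, -0.0, -0.0]
wrist_force: [-0.9, -0.6, -1.0]
finger_gap: 0.0293
grip_force: 39.6
d [-4.526  2.52   0.977] rz 0.0005 | yaw -24.9 tilt 0.02 pos [0.4985 0.2273 0.2476] t 38.4 gap 0.0293 gf 39.6 F [-0.9 -0.6 -1. ]
```

```bash
python3 -m jog '[[-0.266,0.148,0,0,0,0],[-0.355,0.1977,0,0,0,0],[-0.355,0.1977,0,0,0,0],[-0.355,0.1977,0,0,0,0],[-0.355,0.1977,0,0,0,0]]'
python3 -m jog '[[-0.355,0.1977,0,0,0,0],[-0.355,0.1977,0,0,0,0],[-0.355,0.1977,0,0,0,0],[-0.355,0.1977,0,0,0,0],[-0.355,0.1977,0,0,0,0]]'
python3 -m jog '[[-0.355,0.1977,0,0,0,0],[-0.355,0.1977,0,0,0,0],[-0.355,0.1977,0,0,0,0],[0,0,0,0,0,0],[0,0,0.2,0,0,0]]'
python3 -m jog '[[0,0,0.3,0,0,0],[0,0,0.3,0,0,0],[0,0,0,0,0,0],[0,0,0,0,0,0],[0,0,0,0,0,0]]'
python3 go.py .5364 -.2893 .063 -25
```

```text
clock: 38.9
ee_pos: [0.5117, 0.0332, 0.2479]
eef_rot: [0.843, 0.538, 0.0, -0.0]
wrist_force: [0.8, -0.6, 0.4]
finger_gap: 0.0298
grip_force: 39.6
clock: 39.4
ee_pos: [0.5258, -0.1694, 0.248]
eef_rot: [0.843, 0.538, 0.0, -0.0]
wrist_force: [0.1, 0.6, -0.6]
finger_gap: 0.0299
grip_force: 39.6
clock: 39.9
ee_pos: [0.5346, -0.2919, 0.2293]
eef_rot: [0.844, 0.536, 0.001, 0.002]
wrist_force: [-0.6, -0.0, -0.5]
finger_gap: 0.0295
grip_force: 39.7
clock: 40.4
ee_pos: [0.535, -0.2898, 0.1696]
eef_rot: [0.844, 0.537, 0.001, 0.001]
wrist_force: [0.8, 0.5, -0.1]
finger_gap: 0.0293
grip_force: 39.7
d [0.01  0.008 1.066] rz -0.0005 | yaw -25.1 tilt 0.12 pos [ 0.535  -0.2898  0.1696] t 40.4 gap 0.0293 gf 39.7 F [ 0.8  0.5 -0.1]
```

```bash
python3 -m jog '[[0.01,0.008,0.2,0,0,0],[0,0,0.25,0,0,0],[0,0,0.2,0,0,0],[0,0,0,0,0,0],[0,0,0,0,0,0]]'
python3 go.py .5364 -.2893 .063 -25
python3 -m jog '[[0,0,0.15,0,0,0],[0,0,0.15,0,0,0],[0,0,0.07,0,0,0],[0,0,0,0,0,0],[0,0,0,0,0,0]]'
python3 go.py .5364 -.2893 .063 -25
```

```text
clock: 40.9
ee_pos: [0.536, -0.2893, 0.1043]
eef_rot: [0.844, 0.536, 0.0, 0.001]
wrist_force: [0.1, 0.1, -0.8]
finger_gap: 0.0295
grip_force: 39.7
d [0.001 0.003 0.413] rz -0.0008 | yaw -25.1 tilt 0.08 pos [ 0.536  -0.2893  0.1043] t 40.9 gap 0.0295 gf 39.7 F [ 0.1  0.1 -0.8]
clock: 41.4
ee_pos: [0.5354, -0.289, 0.0658]
eef_rot: [0.844, 0.536, -0.0, -0.0]
wrist_force: [0.8, 0.0, 0.2]
finger_gap: 0.0298
grip_force: 39.8
d [0.002 0.011 0.028] rz -0.001 | yaw -25.2 tilt 0.01 pos [ 0.5354 -0.289   0.0658] t 41.4 gap 0.0298 gf 39.8 F [0.8 0.  0.2]
```

```bash
python3 -m jog '[[0,0,0.015,0,0,0],[0,0,0.015,0,0,0],[0,0,0,0,0,0],[0,0,0,0,0,0]]'
python3 -m jog '[[0,0,0.015,0,0,0],[0,0,0,0,0,0],[0,0,0,0,0,0]]'
python3 go.py .5364 -.2893 .063 -25
```

```text
clock: 41.8
ee_pos: [0.5357, -0.2891, 0.0632]
eef_rot: [0.844, 0.536, 0.0, 0.0]
wrist_force: [0.6, -0.1, 1.8]
finger_gap: 0.0298
grip_force: 40.0
clock: 42.1
ee_pos: [0.5361, -0.2895, 0.063]
eef_rot: [0.844, 0.536, 0.001, 0.001]
wrist_force: [-2.8, 2.6, 16.0]
finger_gap: 0.0295
grip_force: 41.0
d [0.003 0.002 0.   ] rz -0.001 | yaw -25.2 tilt 0.12 pos [ 0.5361 -0.2895  0.063 ] t 42.1 gap 0.0295 gf 41.0 F [-2.8  2.6 16. ]
```

C is seated. I release it, rise, and check everything.

```bash
python3 -m jog '[[0,0,-0.02,0,0,0],[0,0,0,0,0,0],[0,0,0,0,0,0],[0,0,0,0,0,0],[0,0,0,0,0,0]]' 1
python3 -m jog '[[0,0,-0.2,0,0,0],[0,0,-0.4,0,0,0],[0,0,-0.4,0,0,0],[0,0,-0.4,0,0,0],[0,0,-0.4,0,0,0]]'
python3 -m jog '[[-0.3,0,0,0,0,0],[-0.3,0,0,0,0,0],[0,0,0,0,0,0],[0,0,0,0,0,0],[0,0,0,0,0,0]]'
python3 - <<'E'
from h import *
s=cam('side');t=cam('top');w=cam('wrist')
cv2.imwrite('pics/p5.png',np.vstack([np.hstack([cv2.resize(w['img'],(400,300)),cv2.resize(s['img'],(400,300))]),np.hstack([cv2.resize(t['img'],(400,300)),cv2.resize(s['img'][184:384,180:380],(400,300))])]))
o=env.get_obs();print(o['qvel'].round(3),o['wrist_force'])
E
```

```text
clock: 42.6
ee_pos: [0.5353, -0.2888, 0.063]
eef_rot: [0.844, 0.536, -0.0, -0.0]
wrist_force: [-0.2, -0.2, -0.3]
finger_gap: 0.0856
grip_force: 0.0
clock: 43.1
ee_pos: [0.5351, -0.2888, 0.2448]
eef_rot: [0.844, 0.536, -0.0, -0.0]
wrist_force: [1.1, -0.7, -0.1]
finger_gap: 0.0848
grip_force: 0.0
clock: 43.6
ee_pos: [0.5104, -0.3422, 0.2429]
eef_rot: [0.844, 0.537, 0.0, -0.0]
wrist_force: [0.1, -0.4, -0.6]
finger_gap: 0.0854
grip_force: 0.0
[ 0.002 -0.001  0.004  0.     0.001  0.     0.002] [-0.82708783 -0.8421377  -0.0263138 ]
```

View pics/p5.png

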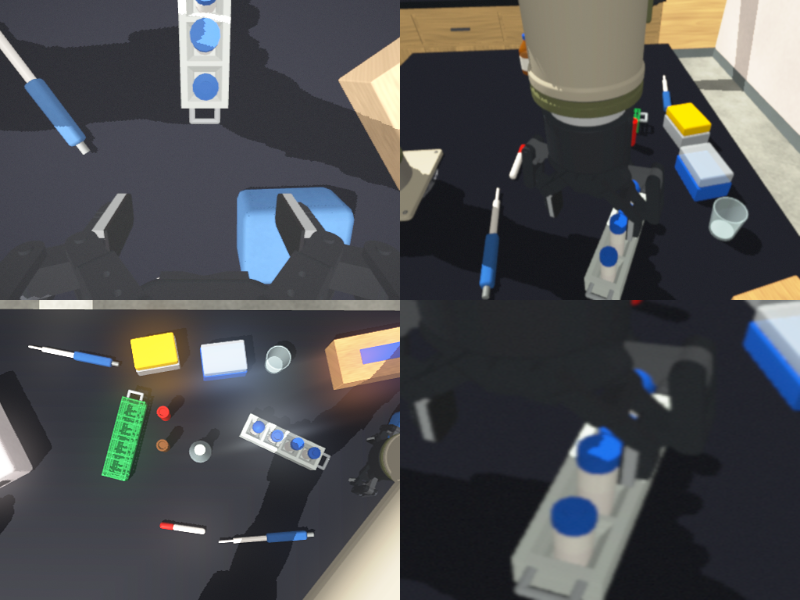

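All four tubes stand upright in the block in the order B, D, A, C from the far well to the handle. The rack is empty and the other things are where they were.

```bash
python3 -c "
from station import env
print(env.sign_off())"
```

```text
the job is handed in; nothing more can be done
None
```

The job is handed in: all four tubes stand upright and fully down in the block with their row reversed (B, D, A, C from the far well to the handle), finished at about 44 s with the other things on the bench unmoved.

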